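Unlatch the analyser's sample cover

ROBOT

A 6-joint arm with a two-finger parallel gripper is mounted at the origin on the work surface. World frame = base frame: x ahead of the robot, y to its left, z up, the work surface at z = 0. Lengths are in m, angles in rad, forces in N, time in s.
With the tool pointing down it reaches from about 0.25 to 0.725 m from the base axis. Payload 4 kg.
Tool frame: the origin (TCP) lies on the centre line of the jaws, within the pads' length; the fingertips stand 17 mm ahead of it and the grasp point (between the pads) lies 2 mm behind it; z points along the fingers, y is the line along which they close (so a half turn about z gives the same grasp; the last joint's range is limited). The gripper opens to 85 mm and grips with 20 to 120 N. Pads are 22 mm wide; open, the fingers measure 114 mm over their backs; the gripper's body (76 mm by 85 mm) begins 54 mm behind the grasp point. The pads swing forward as they close: fully open they stand 13 mm farther back than shut.
Start: joints at [1.107, 0.241, 0.005, 1.335, 0, 1.571], TCP at [0.224, 0.447, 0.248] pointing down, gripper open.
Joint ranges: [-2.72, 2.72], [-1.05, 1.87], [-1.09, 1.28], [-1.99, 2.15], [-1.42, 1.44], [-3.14, 3.14]. Speed limits (rad/s): [2.79, 2.79, 3.14, 3.14, 3.14, 3.14].

INTERFACE

Orientations are given as a unit quaternion [x, y, z, w].
In Python, from workcell import get_obs, imaging, order gives the robot as it stands.
- The arm moves only by the tool apply_moves, never from a script. Its argument "targets" is a list that holds one entry, the list of rows, each a list of 5 numbers: the shift along the world's x, y, z in units of 40 mm (1.0 is 40 mm), then the turn about the world's z in degrees, then the gripper command: -1 is shut, 1 is fully open, values between are in proportion. In form: [[[dx, dy, dz, turn, fingers], ...]]. A call has 1 to 8 rows; each row shifts and turns the commanded pose from where the row before left it; what a row does not reach is not made up. A row lasts 1/12 s, in which the tool goes at most 41.7 mm and 7.16 degrees, less where a joint would pass 70% of its speed; a pose out of reach is approached as far as the arm can. A call is refused whole if a number of a shift passes 1 or a number of a turn 7.16, either way. A call with a gripper value outside its range is refused whole. The fingers move at their own pace and stop on an object; the grip force is fixed at half the most. Time passes only in rows, so rows that do not move let the fingers close. It gives the time, the measured TCP pose, the force, the opening and the grip force at its end, in the units of the state.
- get_obs(): the state, without advancing time (a new reading comes with each control period).
- imaging.camera(name): name is "side" or "top" or "wrist"; returns (picture, depth): 400x640x3 uint8, blue, green, red; 400x640 float32, m along the optical axis (not along the pixel's ray), 0 where there is no reading.
- imaging.get_calibration(name): a dict with "camera_matrix" (3x3 intrinsics, pixels), "eye" and "rotation" of the camera in the world; the wrist camera has in their place "hand_eye" (4x4, takes a point from camera to tool coordinates, whose origin is the TCP and whose axes are the flange's). Camera axes: x right, y down, z forward; pixel columns grow to the right and rows downward; lengths in m; the calibration is good to about 2 mm. A picture is of the moment at which its call begins: read the wrist's pose just before it. get_calibration takes no time and is no camera call.
- order.job_done(): hands the job in; it is judged then, once.
The state is a dict: "clock": time; "joint_pos": joint angles; "joint_vel": joint speeds; "tau": joint torques, N m; "eef_pos": TCP position; "tool_rot": TCP orientation; "ft_force": force on the tool from outside, world axes, zero at the start; "ft_torque": the same for the moment, N m; "grip_width": finger opening in m; "grasp_force": force on a finger pad.
Only numpy, scipy, OpenCV 4.12 (cv2) and the standard library are available. Lean on these libraries where they do the work, as an engineer would, in place of code of your own. Each camera call takes 0.05 s, during which the arm holds its last target. There are 200 camera calls.

TASK

The next blood tube is about to be read: open the sample chamber of the blood analyser (the wider, white unit with a flat cover and a round dark window) by sliding its small thumb latch aside, so that the sprung cover swings right up and stays open. The label printer beside it has a latch of the same sort: leave its cover shut.

Things in the scene. Friction and masses are not known exactly. Their poses are not given: they have to be found in the camera images.
- latch_tab (a point): Centre of the analyser's thumb latch: upright grey tab 30 (x) x 12 (y) x 18 mm high with three dark ribs, on a 34 x 20 mm foot 4.5 mm thick. This point is 11 mm above the unit's flat deck, 9 mm below the tab's top. Axes: z up; x towards the cover (roughly away from the robot); y the way it slides to release: left as one faces the unit from the latch side, where its dark track lies free.
- chamber_latch (a joint): How far the analyser's latch is slid along its y, in m: 0 shut (starts 0 to 0.003), end stop 0.022. It frees the cover at about 0.012, takes 2 to 4 N to push and stays where left. The white deck around it is 80 mm above the table and clear for 35 mm before the tab (-x) and 80 mm to each side; a thin steel tongue joins the tab to the cover's lip.
- chamber_cover (a joint): Angle of the analyser's cover in rad: 0 shut, 1.75 at its stop. White plate 150 wide, 116 deep, 10 mm thick lying on the deck, round dark window, front edge 32 mm beyond the tab's centre (+x), hinged at the far edge. Once unlatched its spring (2 to 3 N at the front edge) lifts it to the stop in 1 to 2 s and holds it there; if blocked it rests on what blocks it, then goes on.
- printer_cover (a joint): Angle of the label printer's cover in rad: 0 shut (as it starts), 1.75 open. The printer is the narrower grey unit (210 x 150 mm, 75 mm high) with a humped cover 100 mm wide and a paper label hanging from its front; its latch works alike. One unit stands to the robot's left, the other to its right, either way round, 0.4 to 0.6 m apart.

How it is judged:
By the outcome, as a careful person would: the job done as asked, in the order asked, and still so for the second after the job is handed in, with the robot touching nothing.
It also fails if it takes over 35 s, if anything falls off the work surface, if the arm or the gripper's body presses on something with over 40 N, if the wrist force passes 120 N, or if a joint passes its speed limit or range.

## Working session

There is one attempt and no reset: what is moved stays moved. The work goes in short steps, Python scripts to look and compute and a tool call to move; the robot and the scene stay as the last step left them, time stands still between calls to the robot, and variables do not carry over. Pictures are saved under pics/ and viewed, at most 10 in all, crops included, and the job is handed in when it is done.

Besides the shell and the picture viewer there is one more tool, called after "Request:" as name(argument=value, ...) on one line, values as JSON. apply_moves: Moves the arm, as the interface text tells. Its arguments: {"type":"object","properties":{"targets":{"type":"array","items":{"type":"array","items":{"type":"array","items":{"type":"number"}}}}},"required":["targets"]}

```bash
mkdir -p pics; cat > h.py <<'E'
import numpy as np, cv2
from workcell import get_obs, imaging, order
from scipy.spatial.transform import Rotation as R
def grab(n):
    o=get_obs(); p,d=imaging.camera(n); c=imaging.get_calibration(n)
    K=np.array(c["camera_matrix"])
    if n=="wrist":
        H=np.array(c["hand_eye"]); T=np.eye(4); T[:3,:3]=R.from_quat(o["tool_rot"]).as_matrix(); T[:3,3]=o["eef_pos"]; T=T@H
        Rm,e=T[:3,:3],T[:3,3]
    else: Rm,e=np.array(c["rotation"]),np.array(c["eye"])
    v,u=np.mgrid[:400,:640]
    P=np.stack([(u-K[0,2])*d/K[0,0],(v-K[1,2])*d/K[1,1],d],-1)@Rm.T+e
    P[d==0]=np.nan
    return p,d,P
E
python3 - <<'E'
from h import *
o=get_obs();print(o)
for n in("top","side"):
    p,d,P=grab(n);cv2.imwrite(f"pics/{n}.png",p);np.save(n,P)
    print(imaging.get_calibration(n)["eye"],imaging.get_calibration(n)["rotation"])
E
```

```text
{'clock': 0.0, 'joint_pos': array([ 1.10699771e+00,  2.41400042e-01,  3.68038073e-03,  1.33521996e+00,
       -2.20235925e-05,  1.57079607e+00]), 'joint_vel': array([-0.00073495, -0.00151773,  0.00135174, -0.00167746, -0.00015007,
       -0.00045599]), 'tau': array([ 1.86101183e-04, -3.72315896e+01,  2.52407455e+01,  1.68950408e-02,
        1.71430806e-04,  6.72812845e-06]), 'eef_pos': array([0.22340019, 0.44661765, 0.24740267]), 'tool_rot': array([ 2.29826133e-01,  9.73231113e-01, -1.04549305e-03, -2.35576246e-04]), 'ft_force': array([-1.50472366,  0.24115059,  0.02052453]), 'ft_torque': array([ 0.00996511, -0.03585317, -0.05774832]), 'grasp_force': 0.0, 'grip_width': 0.0854606034397314}Traceback (most recent call last):
  File "<stdin>", line 4, in <module>
  File "h.py", line 12, in grab
    P=np.stack([(u-K[0,2])*d/K[0,0],(v-K[1,2])*d/K[1,1],d],-1)@Rm.T+e
      ~~~~~~~~~~~~~~~~~~~~~~~~~~~~~~~~~~~~~~~~~~~~~~~~~~~~~~~~^~~~~
ValueError: matmul: Input operand 1 has a mismatch in its core dimension 0, with gufunc signature (n?,k),(k,m?)->(n?,m?) (size 4 is different from 3)
```

```bash
sed -i 's/Rm,e=np.array(c\["rotation"\]),np/Rm,e=R.from_quat(c["rotation"]).as_matrix(),np/' h.py
python3 - <<'E'
from h import *
for n in("top","side"):
    c=imaging.get_calibration(n);print(c)
    p,d,P=grab(n);cv2.imwrite(f"pics/{n}.png",p);np.save(n,P)
    print(P[300:390:40,100:600:150].round(3))
E
```

```text
{'camera_matrix': array([[496.14811296,   0.        , 315.16845418],
       [  0.        , 496.14811296, 202.18871415],
       [  0.        ,   0.        ,   1.        ]]), 'eye': array([ 0.33976097, -0.03454218,  1.26496887]), 'rotation': array([-0.69306401,  0.71442925, -0.06030608,  0.07494194])}
[[[ 0.352  0.539  0.   ]
  [ 0.341  0.158  0.005]
  [ 0.33  -0.216 -0.001]
  [ 0.32  -0.586  0.001]]

 [[   nan    nan    nan]
  [ 0.244  0.159  0.003]
  [ 0.234 -0.211 -0.004]
  [ 0.225 -0.574  0.001]]

 [[ 0.204  0.387  0.318]
  [ 0.149  0.16  -0.001]
  [ 0.141 -0.204  0.004]
  [ 0.133 -0.562  0.005]]]
{'camera_matrix': array([[441.26204072,   0.        , 324.22889903],
       [  0.        , 441.26204072, 197.97660989],
       [  0.        ,   0.        ,   1.        ]]), 'eye': array([ 0.52924976, -0.94213764,  0.66280005]), 'rotation': array([ 0.86455477, -0.00429964,  0.01355562, -0.50233734])}
[[[ 8.000e-02 -2.250e-01  1.000e-03]
  [ 3.980e-01 -2.250e-01  1.000e-03]
  [ 7.210e-01 -2.260e-01  2.000e-03]
  [ 1.641e+00  5.870e-01 -7.480e-01]]

 [[ 1.250e-01 -3.340e-01  0.000e+00]
  [ 4.110e-01 -3.350e-01  1.000e-03]
  [ 7.020e-01 -3.380e-01  2.000e-03]
  [ 1.531e+00  3.500e-01 -7.530e-01]]

 [[ 1.630e-01 -4.250e-01  1.000e-03]
  [ 4.230e-01 -4.260e-01  0.000e+00]
  [ 6.870e-01 -4.260e-01 -2.000e-03]
  [ 9.520e-01 -4.330e-01  5.000e-03]]]
```

View pics/top.png

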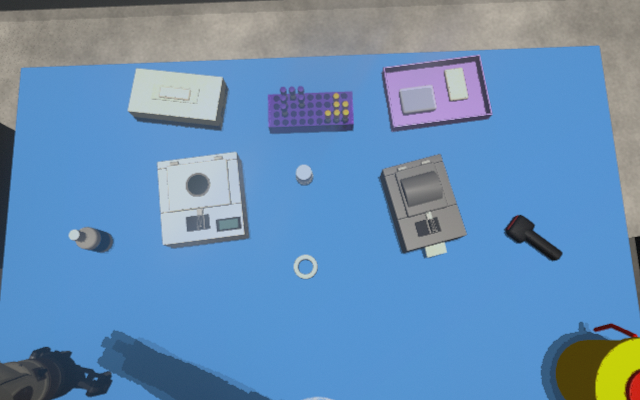

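View pics/side.png

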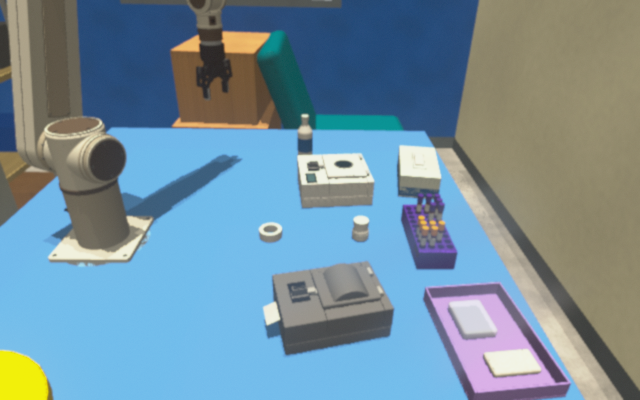

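The top view shows the analyser on the left, at pixels x 158–245, y 155–247, with its latch near (200,222). The printer is on the right, near (423,205).

```bash
python3 - <<'E'
from h import *
p=cv2.imread("pics/top.png");P=np.load("top.npy")
cv2.imwrite("pics/crop.png",cv2.resize(p[140:260,140:260],None,fx=5,fy=5,interpolation=cv2.INTER_CUBIC))
for uv in [(165,240),(240,235),(162,170),(235,160),(200,222),(175,225)]: print(uv,P[uv[1],uv[0]].round(3))
Z=P[140:260,140:260,2]
np.set_printoptions(linewidth=200)
print((P[205:235,188:213,2]*1000).round())
c=imaging.get_calibration("wrist");print(c)
E
```

```text
(165, 240) [0.488 0.351 0.083]
(240, 235) [0.496 0.171 0.077]
(162, 170) [0.661 0.362 0.089]
(235, 160) [0.682 0.182 0.083]
(200, 222) [0.527 0.262 0.102]
(175, 225) [0.525 0.329 0.079]
[[ 88.  88.  88.  91.  88.  90.  92.  92.  92.  91.  92.  89.  91.  89.  87.  91.  91.  90.  90.  87.  89.  85.  94.  90.  91.]
 [ 90.  88.  89.  90.  90.  88.  88.  86.  88.  86.  91.  94.  88.  93.  89.  91.  89.  88.  85.  88.  93.  90.  86.  89.  86.]
 [ 88.  86.  90.  90.  90.  87.  87.  91.  89.  94.  88.  90.  91.  86.  89.  88.  89.  89.  90.  84.  85.  86.  83.  80.  82.]
 [ 92.  92.  86.  89.  92.  93.  92.  87.  86.  90.  87.  87.  83.  83.  84.  78.  84.  82.  81.  79.  79.  85.  77.  80.  82.]
 [ 89.  88.  84.  85.  87.  84.  85.  77.  76.  79.  86.  87.  91.  85.  85.  83.  80.  78.  82.  78.  80.  81.  81.  77.  83.]
 [ 80.  78.  81.  80.  79.  80.  77.  77.  78.  89.  89.  90.  90.  88.  83.  85.  74.  80.  81.  82.  79.  82.  81.  79.  82.]
 [ 83.  78.  80.  79.  80.  81.  80.  77.  82.  88.  89.  93.  89.  92.  85.  81.  77.  82.  80.  77.  81.  79.  82.  77.  77.]
 [ 79.  82.  75.  
[... 2721 characters left out ...]
  82.  78.  83.  82.  76.  82.  80.  81.  81.  78.  78.  84.  80.  80.  79.]
 [ 79.  78.  77.  82.  80.  86.  82.  83.  80.  77.  80.  82.  79.  80.  81.  80.  82.  78.  81.  82.  82.  80.  79.  79.  79.]]
{'camera_matrix': array([[353.37013054,   0.        , 318.38818462],
       [  0.        , 353.37013054, 199.41837115],
       [  0.        ,   0.        ,   1.        ]]), 'hand_eye': array([[ 1.01391289e-03, -9.64029442e-01, -2.65793543e-01,  6.77283858e-02],
       [ 9.99998572e-01,  1.33678169e-03, -1.03383045e-03, -1.78404793e-04],
       [ 1.35195093e-03, -2.65792115e-01,  9.64029421e-01, -1.25879738e-01],
       [ 0.00000000e+00,  0.00000000e+00,  0.00000000e+00,  1.00000000e+00]])}
```

View pics/crop.png

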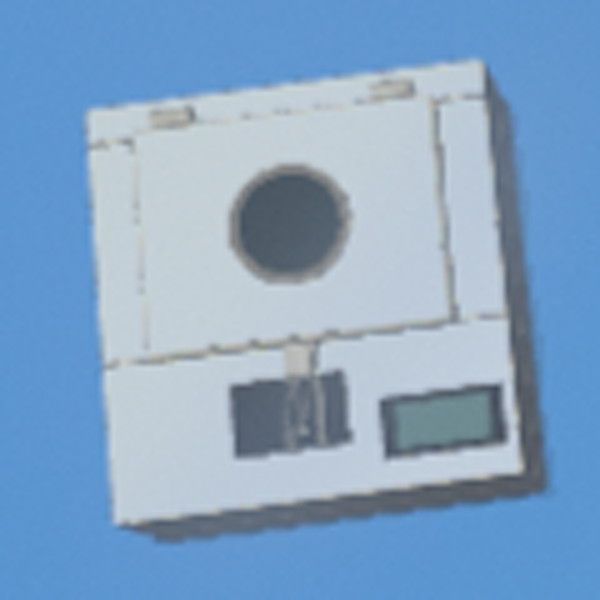

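The crop shows the latch tab with its ribs at top-image pixels of about (200,222). The dark track lies free to its left (+y), and the steel tongue runs up to the cover.

```bash
python3 - <<'E'
from h import *
P=np.load("top.npy")
Q=P[140:260,140:260].reshape(-1,3);Q=Q[(Q[:,2]>.065)&(Q[:,2]<.11)&(Q[:,0]>.4)]
r=cv2.minAreaRect(Q[:,:2].astype(np.float32));print(r)
pts=cv2.boxPoints(r);print(pts)
e=[b-a for a,b in zip(pts,np.roll(pts,-1,0))];print([np.degrees(np.arctan2(*v[::-1])) for v in e])
T=P[213:230,194:206].reshape(-1,3);T=T[T[:,2]>.096]
print(len(T),T.mean(0),cv2.minAreaRect(T[:,:2].astype(np.float32)))
o=get_obs();print(R.from_quat(o["tool_rot"]).as_matrix().round(3))
E
```

```text
((0.5911979675292969, 0.26921191811561584), (0.21129144728183746, 0.2021597921848297), 5.755507946014404)
[[0.47594815 0.35918772]
 [0.49622148 0.15804702]
 [0.7064478  0.17923611]
 [0.68617445 0.38037682]]
[np.float32(-84.24449), np.float32(5.7555084), np.float32(95.7555), np.float32(-174.24448)]
60 [0.5288901  0.26507513 0.09968387] ((0.5295530557632446, 0.26482662558555603), (0.028908662497997284, 0.011840070597827435), 2.645491123199463)
[[-0.894  0.447 -0.001]
 [ 0.447  0.894 -0.001]
 [ 0.    -0.002 -1.   ]]
```

Request:
apply_moves(targets=[[[0.7, -0.5, 0, 4, -1], [0.7, -0.5, 0, 4, -1], [0.7, -0.5, 0, 4, -1], [0.7, -0.5, 0, 4, -1], [0.7, -0.5, 0, 4, -1], [0.7, -0.5, 0, 4, -1], [0.7, -0.5, 0, 4, -1], [0.7, -0.5, 0, 4, -1]]])

```text
clock: 0.82
eef_pos: [0.4487, 0.2859, 0.248]
tool_rot: [-0.049, 0.999, -0.0, -0.0]
ft_force: [0.4, 0.4, -1.0]
grip_width: -0.0003
grasp_force: 0.0
```

Request:
apply_moves(targets=[[[0.65, -0.5, -0.5, 0, -1], [0.65, -0.5, -0.5, 0, -1], [0.64, -0.56, -0.5, 0, -1], [0, 0, -0.5, 0, -1], [0, 0, 0, 0, -1], [0, 0, 0, 0, -1]]])

```text
clock: 1.32
eef_pos: [0.5241, 0.224, 0.1668]
tool_rot: [-0.047, 0.999, -0.001, -0.002]
ft_force: [-0.3, 0.6, 0.1]
grip_width: 0.0003
grasp_force: 0.0
```

```bash
python3 - <<'E'
from h import *
o=get_obs();print(o["eef_pos"],R.from_quat(o["tool_rot"]).as_matrix().round(3)[:,1],o["grip_width"])
p,d,P=grab("wrist");cv2.imwrite("pics/w1.png",p);np.save("w1",P)
E
```

```text
[0.52410593 0.22402252 0.16680343] [-0.094  0.996 -0.001] 0.0002506576331856928
```

View pics/w1.png

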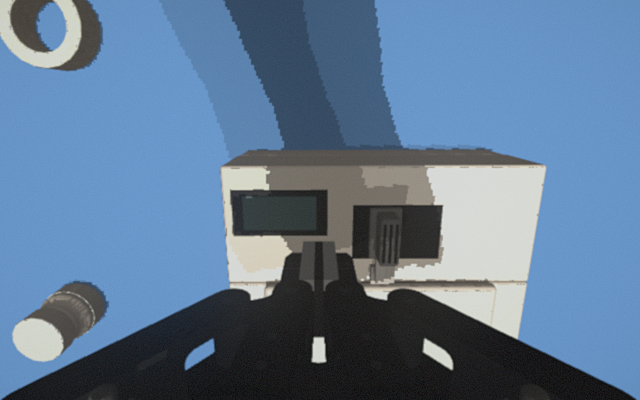

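The wrist view (image right is +y, up is -x) shows the tab at about (390,240), right of the shut fingertips at (320,245). The track is free to its right, up to x=442.

```bash
python3 - <<'E'
from h import *
P=np.load("w1.npy")
T=P[200:270,365:410].reshape(-1,3);T=T[(T[:,2]>.0955)&(T[:,2]<.105)]
print(len(T),T.mean(0),cv2.minAreaRect(T[:,:2].astype(np.float32)))
F=P[240:300,295:345].reshape(-1,3);F=F[F[:,2]>.12];print(F[:,2].min(),np.percentile(F,[2,50,98],axis=0).round(3))
print(P[180,300],P[225,340])
E
```

```text
1007 [0.53035117 0.26589781 0.09997418] ((0.5312464237213135, 0.2664525806903839), (0.029641838744282722, 0.012368828989565372), 5.174464702606201)
0.15235665838958956 [[0.51  0.215 0.155]
 [0.513 0.223 0.181]
 [0.518 0.232 0.2  ]]
[0.50305309 0.21053658 0.08102933] [0.52962521 0.23812791 0.08110787]
```

Request:
apply_moves(targets=[[[0, 0, -0.5, 0, -1], [0, 0, -0.5, 0, -1], [0, 0, -0.35, 0, -1], [0, 0, -0.18, 0, -1], [0, 0, 0, 0, -1], [0, 0, 0, 0, -1]]])

```text
clock: 1.87
eef_pos: [0.5255, 0.2258, 0.1084]
tool_rot: [-0.048, 0.999, 0.0, 0.001]
ft_force: [0.4, 0.4, 0.3]
grip_width: 0.0
grasp_force: 0.0
```

Request:
apply_moves(targets=[[[-0.02, 0.2, 0, 0, -1], [-0.02, 0.2, 0, 0, -1], [-0.01, 0.1, 0, 0, -1], [-0.01, 0.1, 0, 0, -1], [0, 0, 0, 0, -1]]])

```text
clock: 2.28
eef_pos: [0.5234, 0.2497, 0.108]
tool_rot: [-0.048, 0.999, 0.0, 0.001]
ft_force: [-0.1, -0.7, 0.9]
grip_width: -0.0003
grasp_force: 0.4
```

Request:
apply_moves(targets=[[[-0.01, 0.1, 0, 0, -1], [-0.01, 0.1, 0, 0, -1], [0, 0, 0, 0, -1]]])

```text
clock: 2.53
eef_pos: [0.5224, 0.2575, 0.1075]
tool_rot: [-0.047, 0.999, 0.0, 0.0]
ft_force: [1.4, -1.1, 2.2]
grip_width: 0.0
grasp_force: 0.8
```

Request:
apply_moves(targets=[[[-0.01, 0.1, 0, 0, -1], [0, 0.05, 0, 0, -1], [0, 0, 0, 0, -1]]])

```text
clock: 2.78
eef_pos: [0.5216, 0.2633, 0.1071]
tool_rot: [-0.048, 0.999, 0.0, -0.0]
ft_force: [1.0, -0.2, 1.3]
grip_width: -0.0002
grasp_force: 0.5
```

```bash
python3 - <<'E'
from h import *
p,d,P=grab("wrist");cv2.imwrite("pics/w2.png",p);np.save("w2",P)
E
```

```text
(no output)
```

View pics/w2.png

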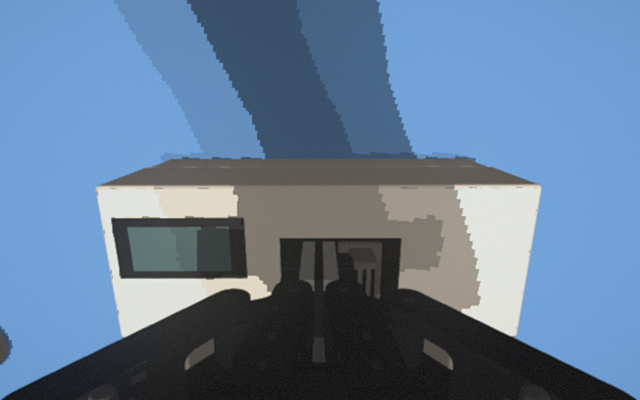

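The tab has moved right with the finger: it is now at about (365,270), with some track left before x=400.

```bash
python3 - <<'E'
from h import *
P=np.load("w2.npy")
T=P[235:300,345:400].reshape(-1,3);T=T[(T[:,2]>.096)&(T[:,2]<.104)]
print(len(T),np.percentile(T,[1,50,99],axis=0).round(4))
for f in("w1","w2"):
    Q=np.load(f+".npy"); Q=Q[200:300,340:420].reshape(-1,3);Q=Q[(Q[:,2]>.096)&(Q[:,2]<.104)&(Q[:,0]<.525)]
    print(f,np.percentile(Q@[-.095,.995,0],[1,50,99]).round(4))
p,d,P=grab("top"); print(P[150:225:8,195:206:3,2].round(3))
E
```

```text
764 [[0.5128 0.2736 0.0964]
 [0.5197 0.2836 0.1001]
 [0.5302 0.2885 0.1031]]
w1 [0.2087 0.2144 0.2205]
w2 [0.2214 0.2316 0.237 ]
[[ 0.    -0.004  0.002 -0.003]
 [ 0.08   0.078  0.086  0.082]
 [ 0.103  0.099  0.107  0.1  ]
 [ 0.116  0.118  0.121  0.12 ]
 [ 0.135  0.134  0.132  0.134]
 [ 0.147  0.146  0.143  0.148]
 [ 0.149  0.057  0.067  0.062]
 [ 0.265  0.248  0.051  0.045]
 [ 0.278  0.267  0.24   0.211]
 [ 0.267  0.249  0.229  0.201]]
```

The latch has slid about 17 mm and the cover is rising. I'm backing the gripper off.

Request:
apply_moves(targets=[[[0, -0.12, 0, 0, -1], [-0.4, -0.04, 0, 0, -1], [-0.7, -0.07, 0, 0, -1], [-0.8, 0, 0.4, 0, -1], [-0.8, 0, 0.6, 0, -1], [-0.8, 0, 0.6, 0, -1], [-0.5, 0, 0.6, 0, -1], [0, 0, 0, 0, -1]]])

```text
clock: 3.55
eef_pos: [0.3595, 0.2541, 0.199]
tool_rot: [-0.049, 0.999, 0.002, 0.001]
ft_force: [0.3, 0.1, 0.6]
grip_width: -0.0001
grasp_force: 0.0
```

Request:
apply_moves(targets=[[[0, 0, 0, 0, -1], [0, 0, 0, 0, -1], [0, 0, 0, 0, -1], [0, 0, 0, 0, -1], [0, 0, 0, 0, -1], [0, 0, 0, 0, -1], [0, 0, 0, 0, -1], [0, 0, 0, 0, -1]]])

```text
clock: 4.22
eef_pos: [0.3618, 0.2535, 0.1947]
tool_rot: [-0.047, 0.999, -0.0, -0.0]
ft_force: [0.5, 0.1, -0.0]
grip_width: -0.0004
grasp_force: 0.0
```

Request:
apply_moves(targets=[[[0, 0, 0, 0, -1], [0, 0, 0, 0, -1], [0, 0, 0, 0, -1], [0, 0, 0, 0, -1], [0, 0, 0, 0, -1], [0, 0, 0, 0, -1], [0, 0, 0, 0, -1], [0, 0, 0, 0, -1]]])

```text
clock: 4.88
eef_pos: [0.3617, 0.2536, 0.1951]
tool_rot: [-0.047, 0.999, -0.0, 0.0]
ft_force: [0.5, -0.8, 0.5]
grip_width: -0.0003
grasp_force: 0.0
```

```bash
python3 - <<'E'
from h import *
p,d,P=grab("side");cv2.imwrite("pics/s2.png",p)
p,d,P=grab("top");print(P[140:225:8,195:206:3,2].round(3));cv2.imwrite("pics/t2.png",p)
E
```

```text
[[0.198 0.196 0.194 0.195]
 [0.163 0.159 0.16  0.156]
 [0.121 0.123 0.116 0.119]
 [0.077 0.081 0.072 0.073]
 [0.054 0.065 0.066 0.058]
 [0.048 0.067 0.064 0.056]
 [0.037 0.06  0.066 0.062]
 [0.039 0.057 0.064 0.058]
 [0.038 0.052 0.063 0.063]
 [0.088 0.08  0.079 0.078]
 [0.098 0.08  0.08  0.083]]
```

View pics/s2.png

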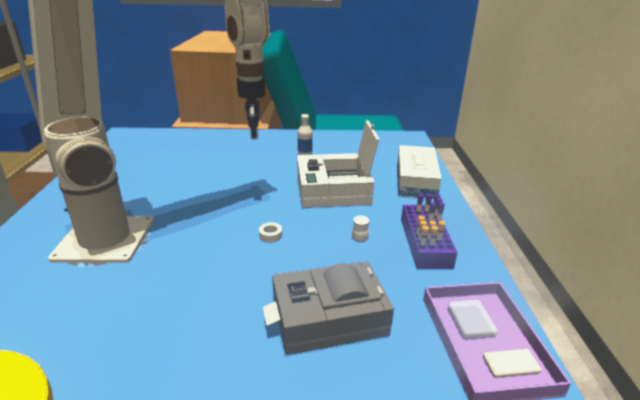

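The side view shows the analyser's cover standing open past vertical at about (370,150). The printer's cover is still shut at about (345,280), and the arm is clear of both.

```bash
python3 -c "
from workcell import order
print(order.job_done())"
```

```text
the job is handed in; nothing more can be done
None
```

The analyser's latch is slid aside and its cover stands fully open; the printer's cover is still shut, the arm is clear of both units, and the job was handed in about 5 s in.

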